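# Sort the mirror-image brackets off the locked carrier

## Task

On the sloped blue carrier, pull the red sprung keeper knob straight out, turn it counter-clockwise and let it down into its rest notches, so that it stays retracted by itself. Then put the left-hand bracket in the bin on the left and the right-hand one in the bin on the right, each standing flat on its foot on the bin's floor: the floors stand at unknown heights, so lower until you feel the floor, do not press hard and do not drop. Leave the loose things round about where they are.

Things in the scene. Friction and masses are not known exactly. Their poses are not given: they have to be found in the camera images.
- jig: blue sloped carrier, fixed. Origin on the bench; x up the slope (away from the robot), y left, z up. Its face, 144 mm along the slope x 268 mm wide, rises to +x at 30 degrees: outward direction (-0.5, 0, 0.866); its centre is 55 mm above the origin. Two pockets, 78 mm left and right of the centre, with a 12 mm high ledge at the lower end and 5 mm side rails; the feet lie on the face.
- keeper_knob (a point): centre of the red bar knob, 14 x 40 x 24 mm, of the sprung keeper, on a stem at the middle of the face, 56 mm out from it when down. z along the stem out of the slope, y along the 40 mm, x across the 14 mm. Below it, parallel to y, a steel cross-bar 122 x 10 x 6 mm lies over the inner edges of both feet.
- keeper_lift (a joint): how far the keeper is pulled out, m: 0 down, 0.020 most; a spring pulls back with 6 N at 0, 14 N at 0.020. Out at least 0.0135 the cross-bar passes over the 3 mm lips of the rest notches; seated in the notches it reads 0.010.
- keeper_turn (a joint): turn of the keeper, rad: 0 across the slope (over the feet), growing counter-clockwise seen from outside the slope. The rest notches, in two aluminium posts, are at 1.31 (75 degrees, play 0.06); taller end stops stand just beyond. Turns freely when lifted.
- bracket_left: aluminium left-hand bracket, 130 to 250 g: foot 100 x 48 x 7 mm, toe 22 x 24 mm at one end, post 26 wide (y) x 10 thick (x), top 50 mm over the underside. Origin: centre of the foot's underside; x along the foot to the toe end, z up the post; toe points to +y (|y| 24 to 48, x 28 to 50 mm): on the left looking along x. Starts in either pocket, x up the slope. Take it by the post, closing along x.
- bracket_right: aluminium right-hand bracket, 130 to 250 g: foot 100 x 48 x 7 mm, toe 22 x 24 mm at one end, post 26 wide (y) x 10 thick (x), top 50 mm over the underside. Origin: centre of the foot's underside; x along the foot to the toe end, z up the post; toe points to -y (|y| 24 to 48, x 28 to 50 mm): on the right looking along x. Starts in either pocket, x up the slope. Take it by the post, closing along x.
- bin_left: green open bin on the left, for the left-hand bracket, fixed: outside 175 (x) x 140 (y) x 70 mm high, walls 4 mm. Origin: centre of its underside on the bench, z up. The top of its grey false floor stands anywhere from 9 to 52 mm above the bench, differs per bin and run and is not reported: feel for it. It is cushioned: yields 4 mm under 15 N, then is rigid.
- bin_right: yellow open bin on the right, for the right-hand bracket, fixed: outside 175 (x) x 140 (y) x 70 mm high, walls 4 mm. Origin: centre of its underside on the bench, z up. The top of its grey false floor stands anywhere from 9 to 52 mm above the bench, differs per bin and run and is not reported: feel for it. It is cushioned: yields 4 mm under 15 N, then is rigid.
- screwdriver: blue-handled screwdriver 22 x 170 mm lying near the front edge; origin at the centre of its underside; leave alone
- multimeter: red multimeter 155 x 78 x 46 mm behind the right bin; origin at the centre of its underside; leave alone
- tape: roll of black tape, 62 mm across, 19 mm high, behind the carrier; leave alone
- reel: blue solder reel, 54 mm across, 32 mm high, behind the carrier; leave alone
- marker: marker pen 135 mm long behind the left bin; leave alone

How it is judged:
By the outcome, as a careful person would: the job done as asked, in the order asked, and still so for the second after the job is handed in, with the robot touching nothing.
It also fails if it takes over 64 s, if anything falls off the work surface, if the arm or the gripper's body presses on something with over 40 N, if the wrist force passes 120 N, or if a joint passes its speed limit or range.

## Robot

A 6-joint arm with a two-finger parallel gripper is mounted at the origin on a cart in front of the work surface, level with it; the furniture and walls round the work are solid. World frame = base frame: x ahead of the robot, y to its left, z up, the work surface at z = 0. Lengths are in m, angles in rad, forces in N, time in s.
With the tool pointing down it reaches from about 0.35 to 0.775 m from the base axis. Payload 7.3 kg.
Tool frame: the origin (TCP) lies at the centre of the arm's flange, where the gripper is bolted on; the fingertips stand 178 mm ahead of it and the grasp point (between the pads) lies 159 mm ahead of it; z points along the fingers, y is the line along which they close (so a half turn about z gives the same grasp; the last joint's range is limited). The gripper opens to 92 mm and grips with 3 to 60 N. Pads are 19 mm wide; open, the fingers measure 130 mm over their backs; the gripper's body (75 mm by 190 mm) begins 47 mm behind the grasp point.
Start: joints at [-1.274, 0.342, 1.524, -0, 1.275, -0.146], TCP at [0.225, -0.474, 0.405] pointing down, gripper open.
Joint ranges: [-2.53, 2.53], [-0.77, 2.02], [0.04, 2.7], [-1, 4.14], [0.28, 2.66], [-3.11, 3.11]. Speed limits (rad/s): [2.57, 2.57, 3.14, 3.14, 3.14, 3.14].

## Interface

Orientations are given as [roll, pitch, yaw] about the fixed x, y, z axes, in that order (R = Rz(yaw) Ry(pitch) Rx(roll)).
In Python, from cell import telemetry, vision, ticket gives the robot as it stands.
- The arm moves only by the shell command python3 -m crank 'ROWS' [FORCE]. ROWS is JSON, a list of rows, each a list of 5 numbers: the gripper command: -1 is shut, 1 is fully open, values between are in proportion, then the shift along the tool's x, y, z in mm, then the turn about the tool's z in rad. In form: [[fingers, dx, dy, dz, roll], ...]. A call has 1 to 12 rows; each row is the pose to reach, as a shift and turn from the pose commanded when the call began, along the tool's axes at that moment; what a row does not reach only later rows make up. A row lasts 1/12 s, in which the tool goes at most 41.7 mm and 7.16 degrees, less where a joint would pass 70% of its speed; a pose out of reach is approached as far as the arm can. A call with a gripper value outside its range is refused whole. The fingers move at their own pace and stop on an object; FORCE is the grip in N (left out, the last holds). Time passes only in rows, so rows that repeat a pose let the fingers close. It gives the time, the measured TCP pose, the force, the opening and the grip force at its end, in the units of the state.
- telemetry.observe(): the state, without advancing time (a new reading comes with each control period).
- vision.read_camera(name): name is "scene" or "top" or "wrist"; returns (picture, depth): 420x560x3 uint8, red, green, blue; 420x560 float32, m along the optical axis (not along the pixel's ray), 0 where there is no reading.
- vision.get_calibration(name): a dict with "camera_matrix" (3x3 intrinsics, pixels), "rvec" (rotation vector, rad) and "tvec" (3), from world to camera coordinates, as OpenCV has them. Camera axes: x right, y down, z forward; pixel columns grow to the right and rows downward; lengths in m; the calibration is good to about 2 mm. A picture is of the moment at which its call begins: read the wrist's pose just before it. get_calibration takes no time and is no camera call; for the wrist camera it gives the pose at the moment of the call.
- ticket.hand_in(): hands the job in; it is judged then, once.
The state is a dict: "time": time; "qpos": joint angles; "qvel": joint speeds; "joint_efforts": joint torques, N m; "tool_pos": TCP position; "tool_rot": TCP orientation; "contact_force": force on the tool from outside, world axes, zero at the start; "torque": the same for the moment, N m; "opening": finger opening in m; "grip_force": force on a finger pad.
Only numpy, scipy, OpenCV 4.12 (cv2) and the standard library are available. Lean on these libraries where they do the work, as an engineer would, in place of code of your own. Each camera call takes 0.05 s, during which the arm holds its last target. There are 200 camera calls.

## Working session

There is one attempt and no reset: what is moved stays moved. The work goes in short steps, Python scripts to look and compute and a shell command to move; the robot and the scene stay as the last step left them, time stands still between calls to the robot, and variables do not carry over. Pictures are saved under pics/ and viewed, at most 10 in all, crops included, and the job is handed in when it is done.

```bash
ls; mkdir -p pics; python3 - <<'E'
from cell import telemetry, vision
import cv2,numpy as np
for n in("scene","top"):
    p,d=vision.read_camera(n); c=vision.get_calibration(n)
    np.savez(f"pics/{n}.npz",p=p,d=d,K=c["camera_matrix"],r=c["rvec"],t=c["tvec"])
    cv2.imwrite(f"pics/{n}1.png",p[:,:,::-1]); print(n,c)
print(telemetry.observe())
E
```

```text
pics
scene {'camera_matrix': array([[390.30898053,   0.        , 278.48353339],
       [  0.        , 390.30898053, 213.65406864],
       [  0.        ,   0.        ,   1.        ]]), 'rvec': array([ 0.79079954, -2.31276115,  1.41934495]), 'tvec': array([0.4268984 , 0.22837448, 0.71780925])}
top {'camera_matrix': array([[455.14543111,   0.        , 277.03633586],
       [  0.        , 455.14543111, 205.99594064],
       [  0.        ,   0.        ,   1.        ]]), 'rvec': array([ 2.15361335, -2.15201366,  0.11974513]), 'tvec': array([0.01397905, 0.55148925, 1.29213842])}
{'time': 0.1, 'qpos': array([-1.27398612e+00,  3.42632636e-01,  1.52488691e+00, -3.11597419e-05,
        1.27536483e+00, -1.46008285e-01]), 'qvel': array([ 0.001318  ,  0.00026593, -0.00163524,  0.00124476, -0.00025543,
       -0.00053583]), 'joint_efforts': array([ 3.82853817e-03, -4.32003665e+01, -2.44696641e+01,  7.20972405e-02,
        5.25419530e-02, -4.64104096e-05]), 'tool_pos': array([ 0.22493613, -0.47425089,  0.40413696]), 'tool_rot': array([-3.14031035e+00, -1.58450794e-04,  4.42827478e-01]), 'contact_force': array([-0.32173832,  0.5490688 , -0.18208998]), 'torque': array([ 0.03058168,  0.02254054, -0.02080779]), 'grip_force': 0.0, 'opening': 0.09185873353929079}
```

View pics/top1.png

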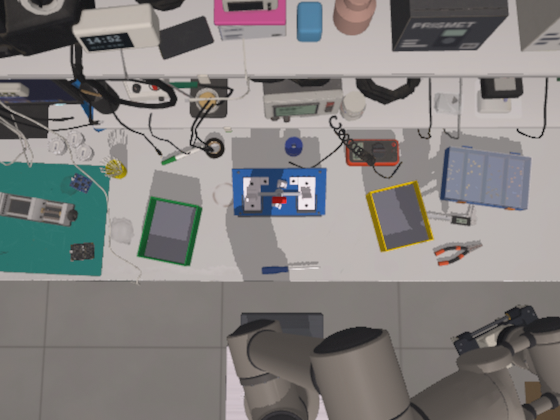

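View pics/scene1.png

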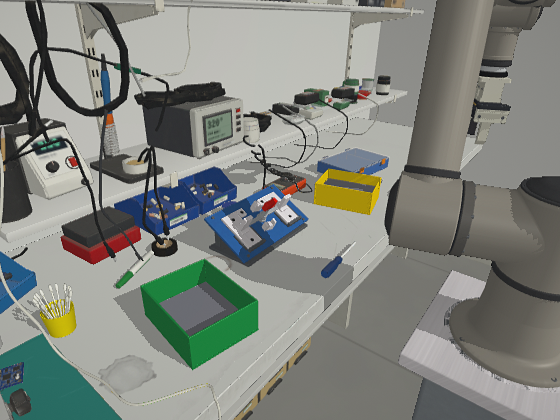

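The top view shows the blue carrier at about (280,192), with the red knob at about (280,200). The green bin is at (170,232) and the yellow bin at (400,216). The scene view shows both brackets and the red knob at about (265,208). Next I'll measure with depth and colour masks.

```bash
cat > h.py <<'E'
import numpy as np,cv2
def load(n):
    z=np.load(f"pics/{n}.npz"); return z["p"],z["d"],z["K"],z["r"],z["t"]
def cloud(d,K,r,t):
    v,u=np.mgrid[:d.shape[0],:d.shape[1]]
    c=np.stack([(u-K[0,2])/K[0,0]*d,(v-K[1,2])/K[1,1]*d,d],-1)
    R=cv2.Rodrigues(np.float64(r))[0]; return (c-t.ravel())@R   # world
def hsv(p,lo,hi): return (cv2.inRange(cv2.cvtColor(p,cv2.COLOR_RGB2HSV),lo,hi)>0)
E
python3 - <<'E'
from h import *
for n,(x0,y0,w,h) in (("top",(215,150,130,85)),("scene",(190,165,140,105))):
    p,d,K,r,t=load(n); W=cloud(d,K,r,t); ok=d>0
    crop=np.zeros(d.shape,bool); crop[y0:y0+h,x0:x0+w]=1
    m=dict(green=hsv(p,(50,150,40),(75,255,255)),yellow=hsv(p,(22,150,80),(35,255,255)),
      blue=hsv(p,(100,150,50),(125,255,255))&crop, red=(hsv(p,(0,170,90),(8,255,255))|hsv(p,(172,170,90),(180,255,255)))&crop)
    for k,a in m.items():
        a=a&ok
        l,lab,st,_=cv2.connectedComponentsWithStats(a.astype(np.uint8)); a=lab==(1+np.argmax(st[1:,4]))
        P=W[a]; print(n,k,a.sum(),"med",P.mean(0).round(4),"lo",np.percentile(P,2,0).round(3),"hi",np.percentile(P,98,0).round(3))
        if k in("green","yellow"):
            Q=P[(P[:,2]>.06)&(P[:,2]<.08)]
        elif k=="blue": 
            Q=P; A=np.c_[P[:,:2],np.ones(len(P))]; s=np.linalg.lstsq(A,P[:,2],rcond=None)[0]
            for _ in range(5):
                g=abs(A@s-P[:,2])<.004; s=np.linalg.lstsq(A[g],P[g,2],rcond=None)[0]
            print("  plane",s.round(4),g.sum(),"slope deg",np.degrees(np.arctan(np.hypot(*s[:2]))),"yaw",np.arctan2(s[1],s[0]))
        else: Q=P
        rc=cv2.minAreaRect((Q[:,:2]*1000).astype(np.float32)); print("  rect",rc)
    cv2.imwrite(f"pics/{n}_crop.png",cv2.resize(p[y0:y0+h,x0:x0+w,::-1],None,fx=5.5,fy=5.5,interpolation=cv2.INTER_CUBIC))
p,d,K,r,t=load("top");W=cloud(d,K,r,t)
for u,v in((170,235),(400,220)): print("floor",np.median(W[v-8:v+8,u-8:u+8].reshape(-1,3),0).round(4))
print("bench",np.median(W[255:262,200:215].reshape(-1,3),0))
E
```

```text
top green 708 med [0.4849 0.3267 0.0511] lo [0.386 0.241 0.021] hi [0.571 0.403 0.073]
  rect ((477.90228271484375, 322.3426818847656), (140.33267211914062, 171.22572326660156), 78.61955261230469)
top yellow 770 med [ 0.5233 -0.3272  0.0485] lo [ 0.426 -0.42   0.003] hi [ 0.617 -0.251  0.073]
  rect ((521.6702270507812, -336.58062744140625), (172.9834442138672, 140.10984802246094), 13.91096305847168)
top blue 1953 med [0.5979 0.0101 0.0594] lo [ 0.529 -0.12   0.019] hi [0.65  0.138 0.091]
  plane [ 0.5737  0.0032 -0.2837] 1634 slope deg 29.8434042533133 yaw 0.00563107830570198
  rect ((589.9677124023438, 8.784957885742188), (122.80571746826172, 263.0850524902344), 0.37712639570236206)
top red 81 med [0.5596 0.0088 0.1132] lo [ 0.553 -0.008  0.107] hi [0.568 0.027 0.119]
  rect ((560.1061401367188, 9.48032283782959), (35.82664489746094, 14.978169441223145), 89.26226806640625)
scene green 5747 med [0.4629 0.3318 0.0411] lo [0.38  0.245 0.004] hi [0.568 0.406 0.07 ]
  rect ((475.8711242675781, 324.377685546875), (139.53201293945312, 176.4123077392578), 79.040771484375)
scene yellow 1963 med [ 0.5102 -0.3109  0.0417] lo [ 0.423 -0.418  0.002] hi [ 0.612 -0.25   0.07 ]
  rect ((519.9906005859375, -336.3133850097656), (174.48414611816406, 144.6387939453125), 13.668425559997559)
scene blue 3018 med [0.6748 0.0017 0.0464] lo [ 0.527 -0.127  0.007] hi [0.951 0.141 0.089]
  plane [-0.0158  0.0357  0.0568] 339 slope deg 2.2384985168774376 yaw 1.9881781880963192
  rect ((754.3831787109375, 6.67425537109375), (269.4160461425781, 462.6059265136719), 89.02882385253906)
scene red 99 med [0.555  0.0146 0.1072] lo [ 0.549 -0.007  0.095] hi [0.566 0.029 0.116]
  rect ((554.4775390625, 11.478450775146484), (38.21198654174805, 17.395648956298828), 71.31200408935547)
floor [0.4692 0.3302 0.0164]
floor [ 0.5107 -0.3392  0.0378]
bench [0.40095961 0.22127079 0.00047518]
```

View pics/top_crop.png

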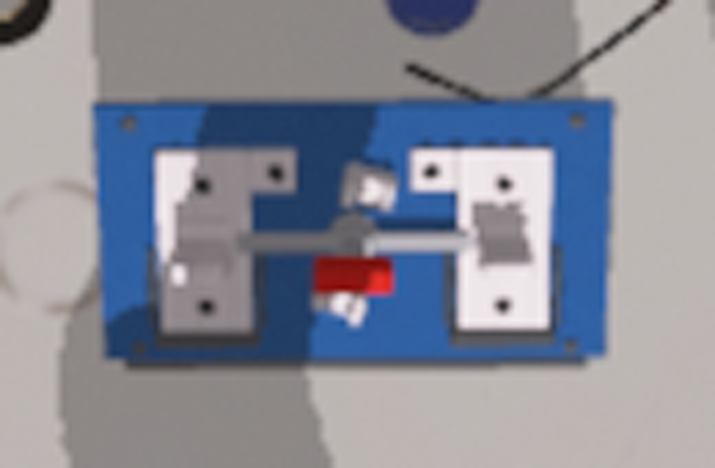

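View pics/scene_crop.png

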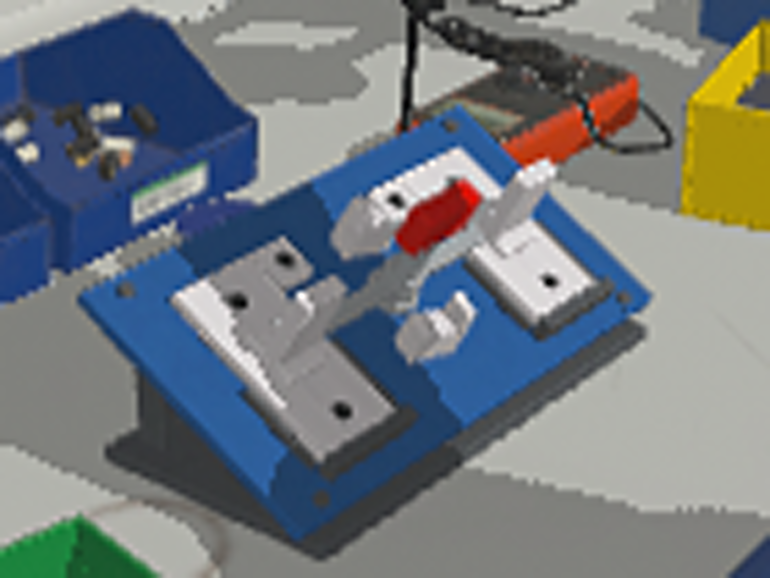

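The toes point inward. The bracket in the left pocket has its toe to the right, so it is the right-hand one, and the bracket in the right pocket is the left-hand one. They have to cross over.

The face centre is at about (.590,.009,.055), yaw ≈ 0, and the knob centre at about (.562,.009,.1035). The knob's measured top agrees with that. I'll move above the knob, closing along x.

```bash
cat > to.py <<'E'
# usage: to.py x y z(grasp point) yaw_deg -> shift in tool mm + roll
import sys,numpy as np
from cell import telemetry
from scipy.spatial.transform import Rotation as R
s=telemetry.observe(); x,y,z,w=map(float,sys.argv[1:5]); M=R.from_euler('xyz',s["tool_rot"]).as_matrix()
yaw=s["tool_rot"][2]; d=np.array([x,y,z+.159])-s["tool_pos"]
M=R.from_euler('xyz',[np.pi,0,yaw]).as_matrix()
print("t",s["time"],"shift",(M.T@d*1000).round(1),"roll",round(-((np.radians(w)-yaw+np.pi)%(2*np.pi)-np.pi),4),"F",s["contact_force"].round(1),"tool",s["tool_pos"].round(4),s["tool_rot"].round(3),"open",round(s["opening"],4),"q",s["qpos"].round(2))
E
python3 to.py .562 .009 .18 90
python3 -m crank '[[0,41,-23,0,-0.1],[0,82,-46,0,-0.2],[0,123,-69,0,-0.3],[0,164,-92,0,-0.4],[0,205,-115,0,-0.5],[0,246,-138,0,-0.6],[0,287,-161,0,-0.7],[0,328,-184,0,-0.8],[0,369,-207,0,-0.9],[0,410,-230,0,-1.0],[0,451,-253,0,-1.1],[0,480,-272,0,-1.128]]' 40
python3 to.py .562 .009 .18 90
```

```text
t 0.1 shift [ 511.6 -292.2   65.1] roll -1.128 F [-0.3  0.5 -0.2] tool [ 0.2249 -0.4743  0.4041] [-3.14  -0.     0.443] open 0.0919 q [-1.27  0.34  1.52 -0.    1.28 -0.15]
time: 1.1
tool_pos: [0.5141, -0.0639, 0.4045]
tool_rot: [-3.141, 0.0, 1.576]
contact_force: [0.2, -0.6, 0.1]
opening: 0.046
grip_force: 0.0
t 1.1 shift [72.6 48.3 65.5] roll 0.0053 F [ 0.2 -0.6  0.1] tool [ 0.5141 -0.0639  0.4045] [-3.141  0.     1.576] open 0.046 q [-0.27  0.33  1.54 -0.    1.27 -0.28]
```

```bash
python3 -m crank '[[-0.15,16,10,30,0],[-0.15,32,20,65,0],[-0.15,32,20,65,0],[-0.15,32,20,65,0],[-0.15,32,20,65,0]]'
python3 to.py .562 .009 .1075 90
python3 - <<'E'
from cell import vision; from h import *
for n in("wrist",):
    c=vision.get_calibration(n);p,d=vision.read_camera(n)
    cv2.imwrite("pics/w2.png",p[:,:,::-1])
    W=cloud(d,c["camera_matrix"],c["rvec"],c["tvec"])
    m=(hsv(p,(0,170,60),(8,255,255))|hsv(p,(172,170,60),(180,255,255)))&(d>0)
    Q=W[m]; Q=Q[(abs(Q[:,0]-.56)<.04)&(abs(Q[:,1])<.06)]; print(len(Q),Q.mean(0),np.percentile(Q,[1,99],0) if len(Q) else 0)
E
```

```text
time: 1.52
tool_pos: [0.5334, -0.0344, 0.3405]
tool_rot: [3.141, 0.001, 1.571]
contact_force: [-0.4, -0.9, 0.1]
opening: 0.0393
grip_force: 0.0
t 1.5167 shift [43.4 28.6 74. ] roll 0.0 F [-0.4 -0.9  0.1] tool [ 0.5334 -0.0344  0.3405] [3.141e+00 1.000e-03 1.571e+00] open 0.0393 q [-0.21  0.42  1.59 -0.    1.13 -0.21]
1281 [0.55922608 0.00785868 0.11167138] [[ 0.55084223 -0.01145578  0.10081943]
 [ 0.56964618  0.02558479  0.11614318]]
```

View pics/w2.png

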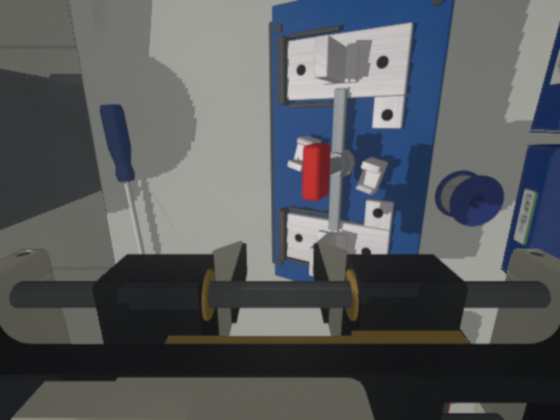

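The wrist view shows the red knob at (316,170), the carrier beyond the fingers, and the cross-bar lying over the two feet. The knob is at y≈.007, which matches the earlier measurement. I'll move in laterally, descend, then grip.

```bash
python3 -m crank '[[-0.15,21,14,0,0],[-0.15,42,28.5,0,0],[-0.15,42,28.5,0,0],[-0.15,42,28.5,25,0],[-0.15,42,28.5,50,0],[-0.15,42,28.5,65,0],[-0.15,42,28.5,74,0],[-0.15,42,28.5,74,0],[-0.15,42,28.5,74,0]]' 40
python3 to.py .562 .007 .1075 90
```

```text
time: 2.32
tool_pos: [0.562, 0.0073, 0.2669]
tool_rot: [3.14, 0.0, 1.57]
contact_force: [0.2, -0.2, 0.9]
opening: 0.0389
grip_force: 0.0
t 2.3167 shift [-0.3 -0.   0.4] roll -0.001 F [ 0.2 -0.2  0.9] tool [0.562  0.0073 0.2669] [3.14 0.   1.57] open 0.0389 q [-0.12  0.55  1.6  -0.    0.99 -0.12]
```

```bash
python3 -m crank '[[-1,0,0,0,0],[-1,0,0,0,0],[-1,0,0,0,0],[-1,0,0,0,0],[-1,0,0,0,0]]' 40
python3 to.py .562 .007 .1075 90
```

```text
time: 2.73
tool_pos: [0.5619, 0.008, 0.2675]
tool_rot: [3.139, 0.001, 1.571]
contact_force: [-4.0, -1.4, 7.2]
opening: 0.0234
grip_force: 36.7
t 2.7333 shift [-1.   0.1  1. ] roll 0.0002 F [-4.  -1.4  7.2] tool [0.5619 0.008  0.2675] [3.139e+00 1.000e-03 1.571e+00] open 0.0234 q [-0.12  0.55  1.6  -0.    0.99 -0.12]
```

```bash
python3 -m crank '[[-1,0,-2,-3.5,0],[-1,0,-4,-7,0],[-1,0,-6,-10.5,0],[-1,0,-8,-14,0],[-1,0,-9,-15.6,0],[-1,0,-9,-15.6,0],[-1,0,-9,-15.6,0]]' 45
python3 to.py .562 .007 .1075 90
```

```text
time: 3.32
tool_pos: [0.5539, 0.0079, 0.2815]
tool_rot: [3.137, 0.001, 1.571]
contact_force: [8.6, -2.3, -10.5]
opening: 0.0224
grip_force: 42.1
t 3.3167 shift [-0.9  8.1 15. ] roll -0.0002 F [  8.6  -2.3 -10.5] tool [0.5539 0.0079 0.2815] [3.137e+00 1.000e-03 1.571e+00] open 0.0224 q [-0.12  0.52  1.61 -0.    1.01 -0.12]
```

```bash
python3 -m crank '[[-1,0,-0.5,-0.9,-0.1],[-1,0,-0.5,-0.9,-0.2],[-1,0,-0.5,-0.9,-0.3],[-1,0,-0.5,-0.9,-0.4],[-1,0,-0.5,-0.9,-0.5],[-1,0,-0.5,-0.9,-0.6],[-1,0,-0.5,-0.9,-0.7]]' 45
python3 to.py .562 .007 .1075 90
python3 - <<'E'
from cell import vision; from h import *
c=vision.get_calibration("scene");p,d=vision.read_camera("scene")
cv2.imwrite("pics/s3.png",cv2.resize(p[150:270,180:340,::-1],None,fx=4,fy=4))
E
```

```text
time: 3.9
tool_pos: [0.5535, 0.0078, 0.2823]
tool_rot: [3.138, 0.004, 2.276]
contact_force: [6.9, -1.5, -9.6]
opening: 0.0196
grip_force: 44.1
t 3.9 shift [-6.1  6.  15.8] roll 0.7047 F [ 6.9 -1.5 -9.6] tool [0.5535 0.0078 0.2823] [3.138 0.004 2.276] open 0.0196 q [-0.12  0.52  1.61 -0.    1.01 -0.83]
```

View pics/s3.png

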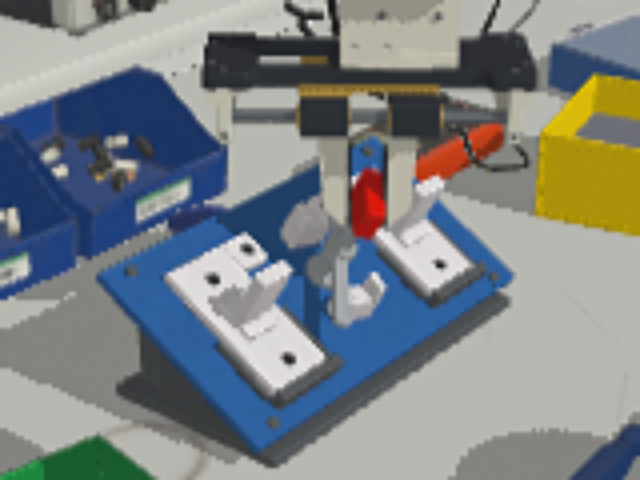

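The cross-bar is raised and turning, about 40° so far. I'll carry on to 77° of yaw.

```bash
python3 -m crank '[[-1,0,0,0,-0.1],[-1,0,0,0,-0.2],[-1,0,0,0,-0.3],[-1,0,0,0,-0.4],[-1,0,0,0,-0.5],[-1,0,0,0,-0.6],[-1,0,0,0,-0.645],[-1,0,0,0,-0.645],[-1,0,0,0,-0.645]]' 45
python3 to.py .562 .007 .1075 90
python3 - <<'E'
from cell import vision; from h import *
c=vision.get_calibration("scene");p,d=vision.read_camera("scene")
cv2.imwrite("pics/s4.png",cv2.resize(p[150:270,180:340,::-1],None,fx=4,fy=4))
E
```

```text
time: 4.7
tool_pos: [0.553, 0.0079, 0.2821]
tool_rot: [3.141, 0.003, 2.915]
contact_force: [5.1, -2.5, -7.6]
opening: 0.0142
grip_force: 44.9
t 4.7 shift [-8.9  1.2 15.6] roll 1.3447 F [ 5.1 -2.5 -7.6] tool [0.553  0.0079 0.2821] [3.141e+00 3.000e-03 2.915e+00] open 0.0142 q [-0.12  0.52  1.61  0.    1.01 -1.47]
```

View pics/s4.png

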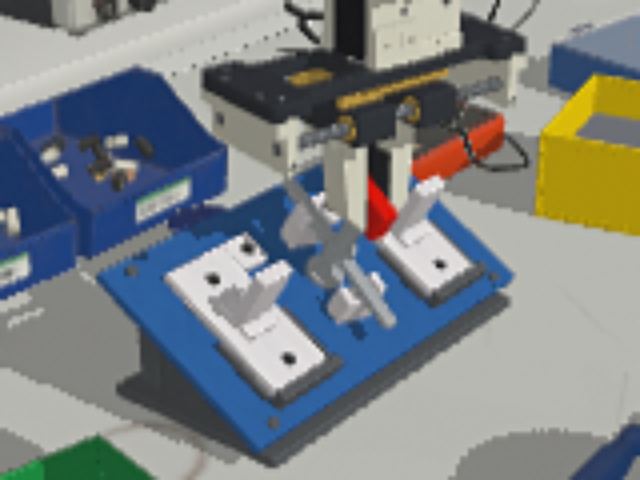

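The bar now lies above both notch posts. Before lowering I'll measure the actual lift from the knob's colour points.

```bash
cat > lift.py <<'E'
from cell import vision; from h import *
n=np.array([-.5,0,.866]); c0=np.array([.5904,.008,.055]); xs=np.array([.866,0,.5])
for cam in("scene","top"):
    c=vision.get_calibration(cam);p,d=vision.read_camera(cam);W=cloud(d,c["camera_matrix"],c["rvec"],c["tvec"])-c0
    m=(hsv(p,(0,170,60),(8,255,255))|hsv(p,(172,170,60),(180,255,255)))&(d>0)
    o,s,y=W@n,W@xs,W[...,1]
    k=m&(abs(s)<.035)&(abs(y)<.035)&(o>.03)&(o<.1)
    print(cam,"knob",k.sum(),"out pct",np.percentile(o[k],[2,50,98]).round(4) if k.sum() else "", "s",np.percentile(s[k],[2,98]).round(3) if k.sum() else "", "y",np.percentile(y[k],[2,98]).round(3) if k.sum() else "")
    b=(d>0)&(abs(np.hypot(s,y)-.052)<.007)&(abs(y)<.03)&(s<0)   # lower bar end
    if b.sum(): 
        h=b&(o>np.percentile(o[b],97)-.004); print("  low bar end out",np.percentile(o[b],[50,90,97]).round(4),"ang",np.degrees(np.arctan2(-s[h].mean(),y[h].mean())).round(1))
E
python3 lift.py
```

```text
scene knob 71 out pct [0.0616 0.0793 0.0831] s [-0.022  0.006] y [-0.006  0.011]
  low bar end out [0.0014 0.0263 0.0277] ang 77.8
top knob 0 out pct  s  y 
  low bar end out [0.0264 0.0284 0.03  ] ang 79.0
```

The lift is about 15 mm and the bar is at about 77°, so it clears the lips. I'll lower it into the notches and release.

```bash
python3 -m crank '[[-1,-0.8,0.2,1.4,0],[-1,-1.6,0.4,2.8,0],[-1,-2.4,0.6,4.2,0],[-1,-3.2,0.7,5.6,0],[-1,-3.2,0.7,5.6,0],[-1,-3.2,0.7,5.6,0]]' 45
python3 lift.py; python3 to.py .562 .007 .2 167
```

```text
time: 5.35
tool_pos: [0.5548, 0.0081, 0.2793]
tool_rot: [-3.141, -0.0, 2.916]
contact_force: [-8.4, -2.4, 17.5]
opening: 0.015
grip_force: 45.1
scene knob 73 out pct [0.0591 0.076  0.0806] s [-0.022  0.003] y [-0.004  0.011]
  low bar end out [0.0015 0.024  0.0251] ang 77.7
top knob 0 out pct  s  y 
  low bar end out [0.0221 0.0251 0.0259] ang 78.4
t 5.45 shift [ -7.2   0.5 -79.8] roll 0.0013 F [-7.7 -2.3 18.1] tool [0.5548 0.0081 0.2792] [-3.141 -0.     2.916] open 0.0144 q [-0.12  0.52  1.61 -0.    1.01 -1.47]
```

It stopped at a lift of about 12.5 mm and is pushing at 19 N, so it is probably sitting on the lips. I'll measure the bar angle properly, ring by ring.

```bash
cat > ang.py <<'E'
from cell import vision; from h import *
n=np.array([-.5,0,.866]); c0=np.array([.5904,.008,.055]); xs=np.array([.866,0,.5])
for cam in("top","scene"):
    c=vision.get_calibration(cam);p,d=vision.read_camera(cam);W=cloud(d,c["camera_matrix"],c["rvec"],c["tvec"])-c0
    o,s,y=W@n,W@xs,W[...,1]
    for sg in(-1,1):
      for r in(.024,.034,.042,.048,.054,.059):
        k=(d>0)&(abs(s*sg-r)<.004)&(abs(y)<.03)&(o>.012)&(o<.05)
        if k.sum()>3: print(cam,sg*r,"y/o mm:",[(round(a*1000),round(b*1000)) for a,b in sorted(zip(y[k],o[k]))])
E
python3 ang.py
```

```text
top -0.048 y/o mm: [(6, 25), (6, 23), (6, 21), (9, 21), (9, 14), (12, 23), (12, 23), (15, 22)]
top -0.054 y/o mm: [(6, 21), (6, 20), (9, 21), (9, 22), (9, 20), (12, 26), (12, 23), (12, 22), (15, 25), (15, 22), (15, 22)]
top -0.059 y/o mm: [(6, 20), (6, 19), (9, 22), (12, 26), (15, 25)]
scene -0.024 y/o mm: [(-1, 29), (0, 23), (1, 24), (3, 24), (3, 24), (5, 24), (8, 23), (8, 26), (8, 24), (9, 19), (9, 20), (10, 23), (11, 24), (11, 20), (16, 21), (16, 19), (16, 17), (17, 20), (18, 17), (18, 17), (19, 12), (19, 20), (19, 15), (19, 13)]
scene -0.034 y/o mm: [(-2, 28), (-2, 31), (-2, 26), (-2, 32), (-1, 30), (0, 26), (0, 24), (0, 26), (0, 24), (1, 29), (3, 24), (4, 25), (6, 25), (7, 23), (7, 26), (8, 26), (9, 20), (9, 25), (10, 21), (10, 19), (11, 15), (11, 25), (11, 20), (11, 25), (12, 18), (12, 18), (16, 14), (16, 20), (17, 18), (18, 21), (18, 14), (19, 17), (19, 17), (20, 14), (21, 22), (22, 18), (22, 16)]
scene -0.042 y/o mm: [(-2, 29), (-1, 25), (-1, 28), (0, 24), (1, 32), (1, 28), (3, 24), (3, 24), (4, 23), (5, 23), (6, 23), (7, 23), (10, 16), (10, 26), (11, 17), (11, 24), (12, 25),
[... 798 characters left out ...]
, 17)]
scene 0.034 y/o mm: [(-18, 20), (-11, 24), (-10, 25), (-8, 27), (-7, 26), (-6, 26), (0, 29), (1, 31), (2, 16), (2, 24), (3, 22), (3, 15), (3, 30), (4, 18), (4, 28), (4, 26), (4, 23), (4, 29), (4, 16), (5, 14), (5, 32), (6, 23)]
scene 0.042 y/o mm: [(-14, 23), (-13, 24), (-10, 25), (-8, 27), (-7, 25), (-7, 25), (-6, 23), (-6, 19), (-5, 24), (-2, 25)]
scene 0.048 y/o mm: [(-14, 26), (-13, 24), (-13, 24), (-9, 23), (-8, 19), (-8, 27), (-8, 27), (-8, 24), (-7, 20), (-6, 23), (-5, 24)]
scene 0.054 y/o mm: [(-16, 21), (-14, 26), (-13, 24), (-10, 24), (-9, 25), (-9, 20), (-9, 21), (-9, 23), (-8, 19), (-8, 19), (-8, 24)]
scene 0.059 y/o mm: [(-13, 24), (-10, 24), (-9, 21), (-9, 23), (-8, 19)]
```

The tall end-stop faces (out ≈ 30 mm) sit right beside the bar, which reads about 78–79°. Squeezing hard turns the tilted knob towards flush and jams it against the stop. I'll ease the grip and turn back slightly.

```bash
python3 -m crank '[[-1,0,0,0,0],[-1,0,0,0,0.02],[-1,0,0,0,0.05],[-1,0,0,0,0.05]]' 4
python3 to.py .562 .007 .2 167;python3 lift.py
```

```text
time: 5.88
tool_pos: [0.5553, 0.0078, 0.2778]
tool_rot: [-3.14, 0.0, 2.865]
contact_force: [-0.8, -3.7, 6.7]
opening: 0.0163
grip_force: 4.0
t 5.8833 shift [ -6.7   1.1 -81.2] roll -0.0499 F [-0.8 -3.7  6.7] tool [0.5553 0.0078 0.2778] [-3.14   0.     2.865] open 0.0163 q [-0.12  0.53  1.61 -0.    1.01 -1.42]
scene knob 80 out pct [0.0581 0.0771 0.0806] s [-0.022  0.007] y [-0.005  0.01 ]
  low bar end out [0.0013 0.0246 0.025 ] ang 77.2
top knob 0 out pct  s  y 
  low bar end out [0.0231 0.0271 0.0285] ang 77.2
```

```bash
python3 -m crank '[[-0.4,0,0,0,0],[-0.4,0,0,0,0],[-0.4,0,0,0,0],[-0.4,0,0,-20,0],[-0.4,0,0,-55,0],[-0.4,0,-40,-90,0],[-0.4,0,-80,-110,0],[-0.4,0,-120,-110,0],[-0.4,0,-120,-110,0]]' 4
python3 lift.py; python3 - <<'E'
from cell import vision; from h import *
p1,_=vision.read_camera("scene");p2,_=vision.read_camera("top")
a=cv2.resize(p1[170:260,200:320],(640,480),interpolation=cv2.INTER_CUBIC)[:300,100:600]; 
b=cv2.resize(p2[160:225,230:330],(500,325),interpolation=cv2.INTER_CUBIC)
cv2.imwrite("pics/m5.png",np.vstack([a[30:290],b])[:,:,::-1])
E
```

```text
time: 6.73
tool_pos: [0.5218, -0.111, 0.3885]
tool_rot: [-3.139, 0.003, 2.864]
contact_force: [-0.2, -0.1, 0.1]
opening: 0.0273
grip_force: 0.0
scene knob 144 out pct [0.0576 0.0728 0.0805] s [-0.021  0.016] y [-0.004  0.011]
  low bar end out [0.0013 0.0247 0.0259] ang 76.7
top knob 66 out pct [0.0688 0.077  0.0825] s [-0.018  0.02 ] y [-0.007  0.008]
  low bar end out [0.0012 0.0233 0.026 ] ang 78.2
```

View pics/m5.png

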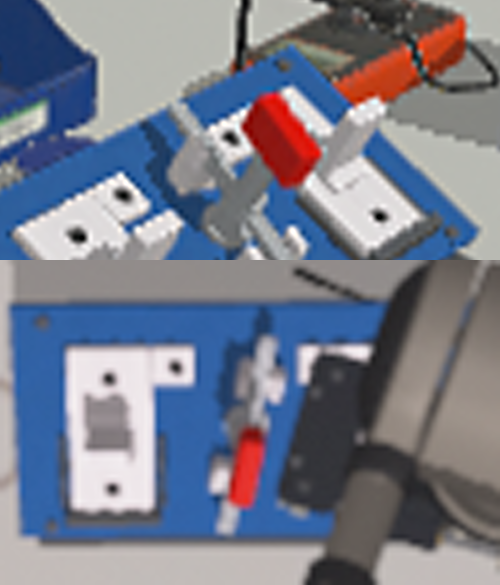

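The keeper stays retracted by itself at about 76–77°. I'll compare the knob height with the first pictures, where lift was 0, to confirm it is seated.

```bash
python3 - <<'E'
from cell import vision; from h import *
n=np.array([-.5,0,.866]); c0=np.array([.5904,.008,.055]); xs=np.array([.866,0,.5])
for cam in("top","scene"):
    p0,d0,K,r,t=load(cam); p,d=vision.read_camera(cam); c=vision.get_calibration(cam)
    for P,D in((p0,d0),(p,d)):
        W=cloud(D,K,r,t)-c0; o,s,y=W@n,W@xs,W[...,1]
        m=(hsv(P,(0,170,60),(8,255,255))|hsv(P,(172,170,60),(180,255,255)))&(D>0)&(abs(s)<.03)&(abs(y)<.035)&(o>.03)&(o<.1)
        m=m&(cv2.cvtColor(P,cv2.COLOR_RGB2HSV)[...,2]>0)
        q=np.sort(o[m]); h,e=np.histogram(q,np.arange(.04,.1,.002)); print(cam,m.sum(),"mode",e[h.argmax()]+.001,"p50-98",np.percentile(q,[50,70,85,95,98]).round(4))
        rc=cv2.minAreaRect(np.c_[s[m],y[m]].astype(np.float32)*1000); print(rc)
E
```

```text
top 81 mode 0.06700000000000003 p50-98 [0.0668 0.0681 0.0692 0.0709 0.0726]
((1.6506695747375488, 1.4406661987304688), (35.812774658203125, 13.219732284545898), 88.69436645507812)
top 65 mode 0.07700000000000004 p50-98 [0.0771 0.0784 0.0801 0.0807 0.0815]
((1.5402660369873047, 0.2322978973388672), (11.754400253295898, 40.42789840698242), 77.60464477539062)
scene 99 mode 0.06900000000000003 p50-98 [0.0659 0.0682 0.0694 0.0699 0.07  ]
((-3.064675807952881, 2.363933563232422), (38.71440887451172, 12.450052261352539), 89.5346450805664)
scene 144 mode 0.07900000000000004 p50-98 [0.0734 0.0774 0.0789 0.08   0.0803]
((-2.9146156311035156, 1.9067497253417969), (14.361014366149902, 38.370059967041016), 79.7777099609375)
```

The knob is exactly 10 mm higher than at the start, so it is seated. Now I'll find the bracket posts.

```bash
python3 - <<'E'
from h import *
n=np.array([-.5,0,.866]); c0=np.array([.5904,.008,.055]); xs=np.array([.866,0,.5])
for cam in("top","scene"):
    P,D,K,r,t=load(cam); W=cloud(D,K,r,t)-c0; o,s,y=W@n,W@xs,W[...,1]
    for sg in(1,-1):
        k=(D>0)&(abs(y*sg-.078)<.03)&(abs(s)<.06)&(o<.065)
        q=k&(o>.018)
        print(cam,sg,q.sum(),"post o",np.percentile(o[q],[10,50,97]).round(4),"s",np.percentile(s[q],[2,50,98]).round(4),"y",np.percentile(y[q],[2,50,98]).round(4))
        tp=k&(o>.044); print("   top",tp.sum(),s[tp].mean().round(4),y[tp].mean().round(4),W[tp].mean(0)+c0, cv2.minAreaRect(np.c_[s[tp],y[tp]].astype(np.float32)*1000) if tp.sum()>2 else "")
        f=k&(abs(o-.007)<.003)&(cv2.cvtColor(P,cv2.COLOR_RGB2HSV)[...,1]<60); print("   foot s",np.percentile(s[f],[1,99]).round(4),"y",np.percentile(y[f],[1,99]).round(4))
E
python3 to.py .562 .009 .2 90
```

```text
top 1 70 post o [0.025  0.046  0.0543] s [-0.0057  0.0018  0.0043] y [0.0644 0.0764 0.0892]
   top 40 -0.0009 0.0774 [0.56504511 0.08540474 0.0971304 ] ((-0.8779969215393066, 76.94590759277344), (25.459327697753906, 10.281889915466309), 85.47138977050781)
   foot s [-0.0565  0.0477] y [0.0487 0.1034]
top -1 73 post o [0.0236 0.0455 0.0525] s [-0.0061  0.0022  0.0051] y [-0.0914 -0.0777 -0.0663]
   top 41 -0.0009 -0.0787 [ 0.5651234  -0.07068219  0.09705355] ((-0.563906192779541, -78.9199447631836), (11.831589698791504, 25.401634216308594), 3.7276017665863037)
   foot s [-0.0567  0.0471] y [-0.1015 -0.0506]
scene 1 110 post o [0.0225 0.041  0.0528] s [-0.0098 -0.0071  0.0002] y [0.065  0.0843 0.0917]
   top 49 -0.005 0.08 [0.56112961 0.08800094 0.0957209 ] ((-4.463449954986572, 77.59998321533203), (9.369719505310059, 28.18264389038086), 1.381635308265686)
   foot s [-0.0546  0.0446] y [0.0486 0.1067]
scene -1 83 post o [0.0224 0.0408 0.0522] s [-0.009  -0.006   0.0012] y [-0.0897 -0.0695 -0.0643]
   top 33 -0.0043 -0.0756 [ 0.56183818 -0.06763602  0.09593821] ((-3.9576339721679688, -76.66664123535156), (9.872515678405762, 25.021081924438477), 2.0200016498565674)
   foot s [-0.0525  0.0451] y [-0.1029 -0.0482]
t 7.0333 shift [ -6.2 121.4  26.9] roll 1.2962 F [ 0.2  0.7 -0.5] tool [ 0.5231 -0.1062  0.3859] [ 3.141e+00 -2.000e-03  2.867e+00] open 0.0276 q [-0.34  0.37  1.53  0.    1.24 -1.64]
```

Seated, with the posts found. The post line at z≈.09 is x≈.567, with y≈-.070 (left-hand bracket) and .0855 (right-hand). The left-hand bracket comes first.

```bash
python3 -m crank '[[-0.1,0,0,0,0.11],[-0.1,0,0,0,0.22],[-0.1,0,0,0,0.33],[-0.1,0,0,0,0.44],[-0.1,0,0,0,0.55],[-0.1,0,0,0,0.66],[-0.1,-10,20,0,0.77],[-0.1,-20,35,0,0.88],[-0.1,-33,47,20,0.99],[-0.1,-33,47,40,1.1],[-0.1,-33,47,60,1.21],[-0.1,-33,47,70,1.296]]' 15
python3 -m crank '[[-0.1,0,0,0,0]]'
python3 to.py .568 -.070 .098 90
```

```text
time: 8.03
tool_pos: [0.5672, -0.0691, 0.3134]
tool_rot: [-3.137, -0.001, 1.567]
contact_force: [-0.4, 0.0, -0.3]
opening: 0.0414
grip_force: 0.0
time: 8.12
tool_pos: [0.567, -0.0693, 0.3133]
tool_rot: [-3.135, -0.002, 1.569]
contact_force: [-0.6, 0.7, -0.6]
opening: 0.0416
grip_force: 0.0
t 8.1167 shift [-0.7  1.  56.3] roll -0.0018 F [-0.6  0.7 -0.6] tool [ 0.567  -0.0693  0.3133] [-3.135e+00 -2.000e-03  1.569e+00] open 0.0416 q [-0.26  0.51  1.52  0.    1.12 -0.25]
```

```bash
python3 -m crank '[[-0.1,-1,1,20,0],[-0.1,-1,1,40,0],[-0.1,-1,1,50,0],[-0.1,-1,1,56,0],[-0.1,-1,1,56,0],[-0.1,-1,1,56,0]]' 15
python3 -m crank '[[-1,0,0,0,0],[-1,0,0,0,0],[-1,0,0,0,0],[-1,0,0,0,0],[-1,0,0,0,0]]' 15
python3 to.py .568 -.070 .098 90
```

```text
time: 8.62
tool_pos: [0.5688, -0.072, 0.2613]
tool_rot: [3.141, 0.0, 1.571]
contact_force: [-0.3, -0.4, 0.5]
opening: 0.0412
grip_force: 0.0
time: 9.03
tool_pos: [0.5676, -0.0722, 0.261]
tool_rot: [-3.139, 0.0, 1.57]
contact_force: [-6.9, -0.4, 5.8]
opening: 0.0166
grip_force: 13.8
t 9.0333 shift [2.2 0.4 4. ] roll -0.0007 F [-6.9 -0.4  5.8] tool [ 0.5676 -0.0722  0.261 ] [-3.139  0.     1.57 ] open 0.0166 q [-0.26  0.57  1.58 -0.    0.99 -0.26]
```

```bash
python3 -m crank '[[-1,0,0,-3,0],[-1,0,0,-6,0],[-1,0,0,-9,0],[-1,0,0,-12,0],[-1,0,0,-16,0],[-1,0,0,-20,0],[-1,0,0,-20,0]]' 25
python3 to.py .568 -.070 .15 90
python3 -m crank '[[-1,0,0,-5,0],[-1,0,0,-10,0],[-1,0,0,-10,0],[-1,0,0,-10,0]]' 60
python3 to.py .568 -.070 .15 90
python3 - <<'E'
from cell import vision; from h import *
p,d=vision.read_camera("scene"); cv2.imwrite("pics/s6.png",cv2.resize(p[130:270,180:360,::-1],(720,560),interpolation=cv2.INTER_CUBIC))
E
```

```text
time: 9.62
tool_pos: [0.5688, -0.0721, 0.2816]
tool_rot: [3.14, 0.0, 1.57]
contact_force: [-0.7, 0.2, 0.7]
opening: 0.011
grip_force: 23.7
t 9.6167 shift [  2.1  -0.8 -27.4] roll -0.0009 F [-0.7  0.2  0.7] tool [ 0.5688 -0.0721  0.2816] [3.14 0.   1.57] open 0.011 q [-0.26  0.55  1.55  0.    1.04 -0.26]
time: 9.95
tool_pos: [0.5684, -0.0721, 0.2906]
tool_rot: [-3.142, 0.0, 1.57]
contact_force: [-0.4, -0.9, -2.4]
opening: 0.0094
grip_force: 58.7
t 9.95 shift [  2.1  -0.4 -18.4] roll -0.001 F [-0.4 -0.9 -2.4] tool [ 0.5684 -0.0721  0.2906] [-3.142  0.     1.57 ] open 0.0094 q [-0.26  0.54  1.54 -0.    1.06 -0.26]
```

View pics/s6.png

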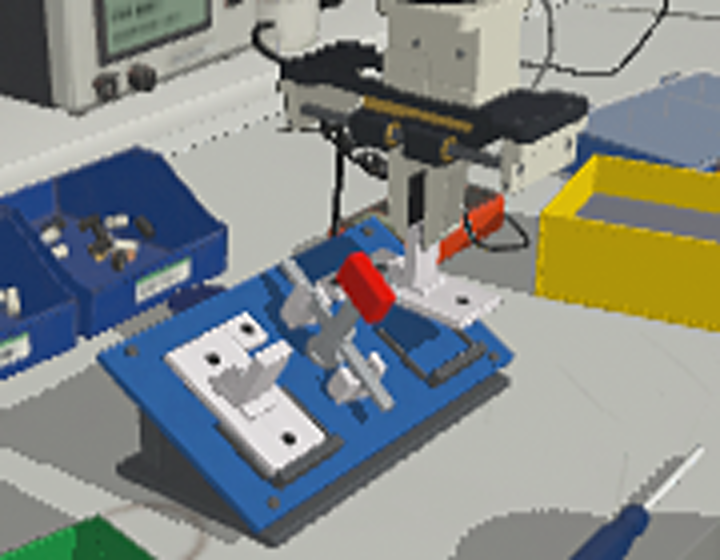

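The bracket is held level: opening 9.4 mm, so the pads are flush on the post. I'll raise it over the keeper and carry it to the green bin.

```bash
python3 -m crank '[[-1,0,0,-20,0],[-1,0,0,-45,0],[-1,0,0,-70,0],[-1,0,0,-90,0],[-1,25,-6,-95,0],[-1,55,-13,-95,0],[-1,90,-21,-95,0.03],[-1,125,-29,-95,0.06],[-1,160,-38,-95,0.09],[-1,195,-46,-95,0.12],[-1,230,-55,-95,0.15],[-1,265,-63,-95,0.18]]' 60
python3 -m crank '[[-1,0,0,0,0]]'
python3 to.py .475 .3135 .17 78.6
```

```text
time: 11.0
tool_pos: [0.5048, 0.1945, 0.3852]
tool_rot: [-3.141, 0.0, 1.388]
contact_force: [0.6, 0.5, -3.1]
opening: 0.0096
grip_force: 58.7
time: 11.08
tool_pos: [0.5038, 0.198, 0.3852]
tool_rot: [-3.14, -0.002, 1.393]
contact_force: [-0.2, -0.5, -1.9]
opening: 0.0096
grip_force: 59.0
t 11.0833 shift [108.6 -48.7  56.2] roll 0.0217 F [-0.2 -0.5 -1.9] tool [0.5038 0.198  0.3852] [-3.140e+00 -2.000e-03  1.393e+00] open 0.0096 q [0.23 0.39 1.51 0.   1.24 0.41]
```

```bash
python3 -m crank '[[-1,36,-16,0,0.02],[-1,72,-32,0,0.02],[-1,108,-49,10,0.02],[-1,108,-49,30,0.02],[-1,108,-49,56,0.02],[-1,108,-49,56,0.02],[-1,108,-49,56,0.02]]' 60
python3 to.py .475 .3135 .17 78.6
cat > hold.py <<'E'
import sys
from cell import vision,telemetry; from h import *
x,y=telemetry.observe()["tool_pos"][:2]; g=telemetry.observe()["tool_pos"][2]-.159
for cam in("scene","top"):
    c=vision.get_calibration(cam);p,d=vision.read_camera(cam);W=cloud(d,c["camera_matrix"],c["rvec"],c["tvec"])
    q=(d>0)&(np.hypot(W[...,0]-x,W[...,1]-y)<.075)&(W[...,2]<g-.02)&(W[...,2]>max(.075,g-.075))&(cv2.cvtColor(p,cv2.COLOR_RGB2HSV)[...,1]<70)
    P=W[q]; h,e=np.histogram(P[:,2],np.arange(0,.3,.003)); print(cam,len(P),"g",g.round(4),{round(a,3):int(b) for a,b in zip(e,h) if b>0})
    z=e[h.argmax()]+.0015; F=P[abs(P[:,2]-z)<.006]
    if len(F)>20:
        s=np.linalg.lstsq(np.c_[F[:,:2]-[x,y],np.ones(len(F))],F[:,2],rcond=None)[0]
        print("  foot-top plane",s.round(3),"rect",cv2.minAreaRect((F[:,:2]*1000).astype(np.float32)))
E
python3 hold.py
```

```text
time: 11.67
tool_pos: [0.4767, 0.3077, 0.3284]
tool_rot: [-3.138, 0.003, 1.37]
contact_force: [0.9, 0.2, -1.8]
opening: 0.0092
grip_force: 59.0
t 11.6667 shift [ 5.3 -2.8 -0.6] roll -0.0018 F [ 0.9  0.2 -1.8] tool [0.4767 0.3077 0.3284] [-3.138e+00  3.000e-03  1.370e+00] open 0.0092 q [ 0.44  0.49  1.51 -0.    1.14  0.64]
scene 1171 g 0.1694 {np.float64(0.108): 8, np.float64(0.111): 47, np.float64(0.114): 138, np.float64(0.117): 439, np.float64(0.12): 319, np.float64(0.123): 59, np.float64(0.126): 22, np.float64(0.129): 24, np.float64(0.132): 21, np.float64(0.135): 20, np.float64(0.138): 23, np.float64(0.141): 21, np.float64(0.144): 21, np.float64(0.147): 9}
  foot-top plane [ 0.055 -0.048  0.12 ] rect ((480.3918762207031, 315.51019287109375), (115.17312622070312, 61.971954345703125), 5.54941987991333)
top 221 g 0.1694 {np.float64(0.114): 12, np.float64(0.117): 61, np.float64(0.12): 80, np.float64(0.123): 46, np.float64(0.126): 13, np.float64(0.129): 3, np.float64(0.132): 2, np.float64(0.135): 1, np.float64(0.141): 1, np.float64(0.144): 2}
  foot-top plane [ 0.04  -0.002  0.121] rect ((482.1983642578125, 310.93511962890625), (53.319129943847656, 98.47300720214844), 78.92914581298828)
```

The foot is level within about 3°, with its underside at about g−.057. Depth suggests the floor is at about .016. I'll go down close to it, then feel for it.

```bash
python3 -m crank '[[-1,4,-2,10,0],[-1,4,-2,28,0],[-1,4,-2,46,0],[-1,4,-2,64,0],[-1,4,-2,76,0],[-1,4,-2,82,0],[-1,4,-2,84,0],[-1,4,-2,84,0]]' 60
python3 -m crank '[[-1,0,0,1.5,0],[-1,0,0,3,0],[-1,0,0,3,0]]'
```

```text
time: 12.43
tool_pos: [0.4761, 0.3123, 0.2458]
tool_rot: [3.141, -0.0, 1.369]
contact_force: [0.9, 0.2, -1.9]
opening: 0.0095
grip_force: 59.0
time: 12.68
tool_pos: [0.4759, 0.3123, 0.2431]
tool_rot: [3.141, -0.001, 1.37]
contact_force: [0.1, 0.1, -1.9]
opening: 0.0099
grip_force: 59.0
```

```bash
python3 -m crank '[[-1,0,0,1,0],[-1,0,0,2,0],[-1,0,0,2,0]]'; python3 -m crank '[[-1,0,0,1,0],[-1,0,0,2,0],[-1,0,0,2,0]]'
```

```text
time: 12.93
tool_pos: [0.4758, 0.3123, 0.2406]
tool_rot: [3.142, 0.0, 1.37]
contact_force: [-0.1, -0.1, -3.5]
opening: 0.0092
grip_force: 59.0
time: 13.18
tool_pos: [0.4757, 0.3122, 0.2383]
tool_rot: [-3.141, 0.0, 1.37]
contact_force: [0.5, 0.5, -2.1]
opening: 0.0094
grip_force: 59.0
```

```bash
for i in 1 2; do python3 -m crank '[[-1,0,0,0.8,0],[-1,0,0,1.5,0],[-1,0,0,1.5,0]]' | grep -E "pos|contact"; done
```

```text
tool_pos: [0.4758, 0.3123, 0.2369]
contact_force: [-0.5, -0.6, -2.1]
tool_pos: [0.4758, 0.3123, 0.2354]
contact_force: [-0.1, 0.4, -2.1]
```

```bash
for i in 1 2; do python3 -m crank '[[-1,0,0,0.8,0],[-1,0,0,1.5,0],[-1,0,0,1.5,0]]' | grep -E "pos|contact"; done
```

```text
tool_pos: [0.4759, 0.3123, 0.2341]
contact_force: [-0.3, -0.7, -1.4]
tool_pos: [0.4761, 0.3123, 0.2329]
contact_force: [0.7, 0.3, 1.6]
```

Contact. One more small step down, then I'll ease the grip so the foot settles flat, and release.

```bash
python3 -m crank '[[-1,0,0,0.5,0],[-1,0,0,1,0],[-1,0,0,1,0]]' 60 | grep -E "pos|contact"; python3 -m crank '[[-1,0,0,0,0],[-1,0,0,0,0],[-1,0,0,0,0]]' 5 | grep -E "pos|contact|open"
```

```text
tool_pos: [0.4762, 0.3123, 0.232]
contact_force: [1.4, -0.5, 4.5]
tool_pos: [0.4758, 0.3123, 0.2314]
contact_force: [0.8, -0.3, -0.1]
opening: 0.01
```

```bash
python3 -m crank '[[-0.7,0,0,0,0],[-0.5,0,0,0,0],[-0.3,0,0,0,0],[-0.3,0,0,0,0],[-0.3,0,0,-20,0],[-0.3,0,0,-50,0],[-0.3,0,0,-85,0],[-0.3,0,0,-120,0],[-0.3,0,0,-140,0],[-0.1,0,0,-140,0]]'
cat > placed.py <<'E'
import sys
from cell import vision; from h import *
x,y,z0=map(float,sys.argv[1:4])
for cam in sys.argv[4:]:
    c=vision.get_calibration(cam);p,d=vision.read_camera(cam);W=cloud(d,c["camera_matrix"],c["rvec"],c["tvec"])
    H=cv2.cvtColor(p,cv2.COLOR_RGB2HSV); q=(d>0)&(np.hypot(W[...,0]-x,W[...,1]-y)<.07)
    bright=q&(H[...,2]>130)&(H[...,1]<50)
    P=W[bright]; F=P[abs(P[:,2]-z0-.007)<.006]; T=W[q&(W[...,2]>z0+.035)&(W[...,2]<z0+.07)]
    if len(F)>10: print(cam,len(F),"foot plane",np.linalg.lstsq(np.c_[F[:,:2]-[x,y],np.ones(len(F))],F[:,2],rcond=None)[0].round(3),cv2.minAreaRect((F[:,:2]*1000).astype(np.float32)))
    if len(T): print("  post top",len(T),T.mean(0).round(3),"zmax",np.percentile(T[:,2],97).round(4))
E
python3 placed.py .476 .312 .0165 scene
python3 to.py .568 .0855 .16 90
```

```text
time: 15.52
tool_pos: [0.4764, 0.3127, 0.3769]
tool_rot: [3.134, -0.006, 1.37]
contact_force: [0.9, 0.2, 0.2]
opening: 0.0352
grip_force: 0.0
scene 478 foot plane [-0.004 -0.054  0.024] ((484.4048156738281, 321.49566650390625), (105.54051208496094, 58.96218490600586), 8.997540473937988)
  post top 372 [0.467 0.279 0.062] zmax 0.0705
t 15.5667 shift [-204.   135.5   55.1] roll -0.2009 F [ 0.2 -0.1 -0.3] tool [0.476  0.3125 0.3741] [ 3.137e+00 -3.000e-03  1.370e+00] open 0.0383 q [ 0.45  0.45  1.45 -0.    1.24  0.65]
```

The left-hand bracket is down, foot top about .024 and flat. Next is the right-hand bracket in the left pocket.

```bash
python3 -m crank '[[-0.1,-35,23,0,-0.05],[-0.1,-70,46,0,-0.1],[-0.1,-105,70,0,-0.15],[-0.1,-140,93,0,-0.2],[-0.1,-175,116,0,-0.2],[-0.1,-204,135.5,10,-0.2],[-0.1,-204,135.5,30,-0.2],[-0.1,-204,135.5,50,-0.2],[-0.1,-204,135.5,50,-0.2],[-0.1,-204,135.5,50,-0.2]]' 15
python3 to.py .568 .0855 .098 90
```

```text
time: 16.4
tool_pos: [0.5673, 0.0853, 0.3197]
tool_rot: [-3.137, 0.0, 1.57]
contact_force: [-0.3, -0.9, 0.0]
opening: 0.0413
grip_force: 0.0
t 16.4 shift [ 0.2  0.7 62.7] roll -0.0012 F [-0.3 -0.9  0. ] tool [0.5673 0.0853 0.3197] [-3.137  0.     1.57 ] open 0.0413 q [ 0.02  0.51  1.51 -0.    1.13  0.02]
```

```bash
python3 -m crank '[[-0.1,0,1,20,0],[-0.1,0,1,40,0],[-0.1,0,1,55,0],[-0.1,0,1,62,0],[-0.1,0,1,63,0],[-0.1,0,1,63,0],[-0.1,0,1,63,0]]' 15
python3 -m crank '[[-1,0,0,0,0],[-1,0,0,0,0],[-1,0,0,0,0],[-1,0,0,0,0],[-1,0,0,0,0]]' 15
python3 -m crank '[[-1,0,0,-3,0],[-1,0,0,-6,0],[-1,0,0,-9,0],[-1,0,0,-12,0],[-1,0,0,-16,0],[-1,0,0,-20,0],[-1,0,0,-20,0]]' 25
python3 -m crank '[[-1,0,0,-5,0],[-1,0,0,-10,0],[-1,0,0,-10,0],[-1,0,0,-10,0]]' 60
```

```text
time: 16.98
tool_pos: [0.5693, 0.0856, 0.2599]
tool_rot: [3.139, 0.0, 1.57]
contact_force: [-1.1, 0.2, 0.2]
opening: 0.0415
grip_force: 0.0
time: 17.4
tool_pos: [0.5677, 0.0854, 0.259]
tool_rot: [-3.138, 0.0, 1.57]
contact_force: [-7.3, 0.4, 6.3]
opening: 0.0182
grip_force: 13.7
time: 17.98
tool_pos: [0.5694, 0.0853, 0.2798]
tool_rot: [3.139, 0.0, 1.57]
contact_force: [-1.0, 1.2, 2.1]
opening: 0.0116
grip_force: 23.8
time: 18.32
tool_pos: [0.5687, 0.0853, 0.2884]
tool_rot: [-3.141, 0.0, 1.57]
contact_force: [-0.7, -0.1, -1.4]
opening: 0.0094
grip_force: 59.1
```

```bash
python3 -m crank '[[-1,0,0,-20,0],[-1,0,0,-45,0],[-1,0,0,-70,0],[-1,0,0,-90,0],[-1,-25,-3,-97,0],[-1,-55,-7,-97,-0.03],[-1,-90,-11,-97,-0.06],[-1,-125,-15,-97,-0.09],[-1,-160,-19,-97,-0.12],[-1,-195,-24,-97,-0.16],[-1,-230,-28,-97,-0.2],[-1,-265,-32,-97,-0.24]]' 60
python3 -m crank '[[-1,0,0,0,0]]'
python3 to.py .5185 -.3265 .19 103.9
```

```text
time: 19.32
tool_pos: [0.5359, -0.1812, 0.385]
tool_rot: [-3.141, -0.001, 1.812]
contact_force: [2.0, 0.0, -1.0]
opening: 0.0093
grip_force: 59.1
time: 19.4
tool_pos: [0.5356, -0.1851, 0.3848]
tool_rot: [-3.14, 0.002, 1.807]
contact_force: [-0.7, 0.6, -1.1]
opening: 0.0096
grip_force: 59.1
t 19.4 shift [-133.5  -49.7   35.8] roll -0.0068 F [-0.7  0.6 -1.1] tool [ 0.5356 -0.1851  0.3848] [-3.140e+00  2.000e-03  1.807e+00] open 0.0096 q [-0.47  0.43  1.44 -0.    1.27 -0.7 ]
```

```bash
python3 -m crank '[[-1,-34,-13,0,0],[-1,-68,-26,0,0],[-1,-100,-38,0,0],[-1,-131,-48,5,0],[-1,-131,-48,20,0],[-1,-131,-48,35,0],[-1,-131,-48,35,0],[-1,-131,-48,35,0]]' 60
python3 to.py .5185 -.3265 .1 103.9; python3 hold.py
```

```text
time: 20.07
tool_pos: [0.5209, -0.3179, 0.3495]
tool_rot: [-3.14, -0.003, 1.81]
contact_force: [0.6, 0.0, -0.6]
opening: 0.0094
grip_force: 59.1
t 20.0667 shift [-7.8 -4.3 90.5] roll -0.0038 F [ 0.6  0.  -0.6] tool [ 0.5209 -0.3179  0.3495] [-3.14e+00 -3.00e-03  1.81e+00] open 0.0094 q [-0.67  0.54  1.36  0.    1.24 -0.91]
scene 304 g 0.1905 {np.float64(0.132): 2, np.float64(0.135): 20, np.float64(0.138): 56, np.float64(0.141): 118, np.float64(0.144): 66, np.float64(0.147): 12, np.float64(0.15): 4, np.float64(0.153): 4, np.float64(0.156): 4, np.float64(0.159): 7, np.float64(0.162): 6, np.float64(0.165): 3, np.float64(0.168): 2}
  foot-top plane [ 0.041 -0.024  0.143] rect ((524.1231689453125, -325.9888610839844), (100.09671783447266, 74.13700866699219), 12.86648178100586)
top 128 g 0.1905 {np.float64(0.135): 1, np.float64(0.138): 9, np.float64(0.141): 31, np.float64(0.144): 57, np.float64(0.147): 26, np.float64(0.15): 4}
  foot-top plane [0.033 0.036 0.143] rect ((532.112548828125, -309.4490051269531), (91.16228485107422, 52.06827163696289), 1.9587856531143188)
```

```bash
python3 -m crank '[[-1,-6,-3,10,0],[-1,-6,-3,28,0],[-1,-6,-3,46,0],[-1,-6,-3,62,0],[-1,-6,-3,76,0],[-1,-6,-3,82,0],[-1,-6,-3,85,0],[-1,-6,-3,85,0]]' 60| grep -E "pos|contact"
for i in 1 2; do python3 -m crank '[[-1,0,0,1,0],[-1,0,0,2,0],[-1,0,0,2,0]]' | grep -E "pos|contact"; done
```

```text
tool_pos: [0.5195, -0.3249, 0.2655]
contact_force: [0.1, -1.0, -1.4]
tool_pos: [0.5196, -0.3249, 0.2643]
contact_force: [0.4, 0.0, -1.5]
tool_pos: [0.5194, -0.3248, 0.2616]
contact_force: [0.4, 0.3, -1.4]
```

```bash
for i in 1 2 3; do python3 -m crank '[[-1,0,0,0.8,0],[-1,0,0,1.5,0],[-1,0,0,1.5,0]]' | grep -E "pos|contact"; done
```

```text
tool_pos: [0.5194, -0.3248, 0.26]
contact_force: [-0.3, -0.1, -2.2]
tool_pos: [0.5194, -0.3248, 0.2584]
contact_force: [-0.3, 0.3, -1.7]
tool_pos: [0.5194, -0.3248, 0.257]
contact_force: [-0.1, 0.5, -1.0]
```

```bash
for i in 1 2; do python3 -m crank '[[-1,0,0,0.8,0],[-1,0,0,1.5,0],[-1,0,0,1.5,0]]' | grep -E "pos|contact"; done
```

```text
tool_pos: [0.5194, -0.3248, 0.2555]
contact_force: [-0.0, -1.3, -0.9]
tool_pos: [0.5195, -0.3248, 0.254]
contact_force: [0.6, -1.1, -1.0]
```

```bash
for i in 1 2; do python3 -m crank '[[-1,0,0,0.8,0],[-1,0,0,1.5,0],[-1,0,0,1.5,0]]' | grep -E "pos|contact"; done
```

```text
tool_pos: [0.5196, -0.3248, 0.2529]
contact_force: [0.2, 0.1, 1.8]
tool_pos: [0.5198, -0.3248, 0.2516]
contact_force: [2.6, 1.3, 3.8]
```

Floor felt. I'll ease the grip, release, retreat and check.

```bash
python3 -m crank '[[-1,0,0,0.5,0],[-1,0,0,0.5,0],[-1,0,0,0.5,0],[-1,0,0,0.5,0]]' 5| grep -E "pos|contact|open"; python3 -m crank '[[-0.7,0,0,0,0],[-0.5,0,0,0,0],[-0.3,0,0,0,0],[-0.3,0,0,0,0],[-0.3,0,0,-20,0],[-0.3,0,0,-50,0],[-0.3,0,0,-85,0],[-0.3,0,0,-120,0],[-0.3,-30,-30,-140,0],[-0.1,-70,-60,-140,0],[-0.1,-100,-90,-140,0],[-0.1,-120,-120,-140,0]]'
python3 placed.py .5195 -.325 .038 scene top; python3 placed.py .476 .312 .0165 scene top; python3 lift.py
python3 - <<'E'
from cell import vision; from h import *
p,d=vision.read_camera("top"); q,_=vision.read_camera("scene")
cv2.imwrite("pics/end.png",np.vstack([cv2.resize(p[120:290,90:490],(760,323)),cv2.resize(q[150:370,130:400],(338,275))[:, :].copy() if 0 else cv2.resize(q[150:370,130:500],(760,277))])[:,:,::-1])
E
```

```text
tool_pos: [0.5197, -0.3249, 0.2508]
contact_force: [3.3, 0.7, 2.9]
opening: 0.0102
time: 24.42
tool_pos: [0.4357, -0.4651, 0.3911]
tool_rot: [3.141, 0.001, 1.811]
contact_force: [0.6, -0.4, 0.4]
opening: 0.0411
grip_force: 0.0
scene 82 foot plane [-0.019  0.098  0.047] ((525.1275024414062, -342.1095886230469), (100.7123031616211, 46.13089370727539), 2.9229013919830322)
  post top 32 [ 0.518 -0.319  0.083] zmax 0.0885
top 566 foot plane [0.001 0.006 0.045] ((523.0145263671875, -335.3434143066406), (101.46978759765625, 74.85626220703125), 12.848194122314453)
  post top 42 [ 0.52  -0.321  0.085] zmax 0.09
scene 705 foot plane [-0.008 -0.027  0.023] ((482.81109619140625, 324.6925964355469), (70.80408477783203, 90.03067779541016), 80.53563690185547)
  post top 373 [0.467 0.279 0.062] zmax 0.0703
top 530 foot plane [ 0.003 -0.012  0.023] ((479.80731201171875, 327.07769775390625), (75.04347229003906, 100.62458801269531), 79.01691436767578)
  post top 110 [0.469 0.274 0.065] zmax 0.0733
scene knob 147 out pct [0.0579 0.0734 0.0799] s [-0.021  0.016] y [-0.005  0.01 ]
  low bar end out [0.556  0.5883 0.5935] ang 104.3
top knob 65 out pct [0.0672 0.0769 0.0822] s [-0.017  0.02 ] y [-0.005  0.008]
  low bar end out [0.5578 0.6013 0.6075] ang 121.0
```

View pics/end.png

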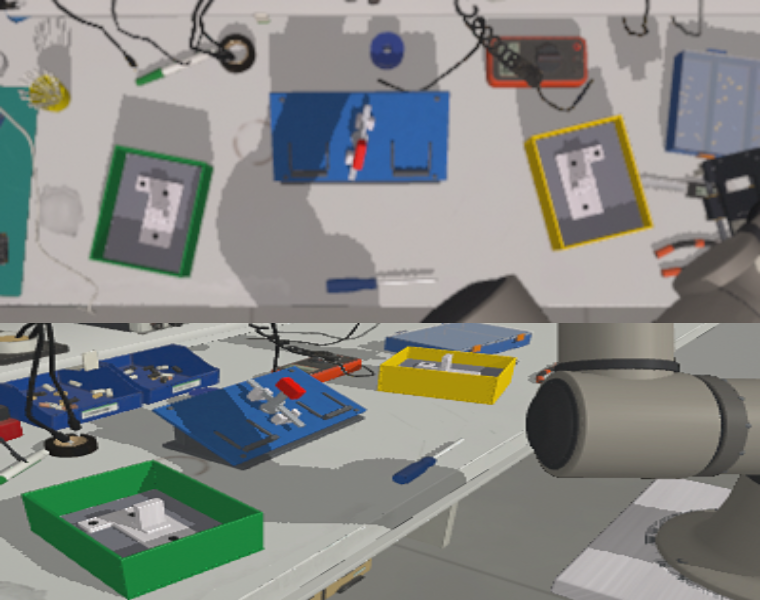

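The final view shows both brackets flat in their bins: toe left in the green bin at (155,205), toe right in the yellow bin at (582,180). The keeper is still retracted at (360,150) and the loose things haven't moved. Handing in.

```bash
python3 -c "
from cell import ticket; print(ticket.hand_in())"
```

```text
the job is handed in; nothing more can be done
None
```

The job is handed in: the keeper stays retracted in its rest notches, and the left-hand and right-hand brackets stand flat in the left and right bins, with the loose things where they were.

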